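Gauge a swollen battery pack in the bench caliper and bin it

ROBOT

A 6-joint arm with a two-finger parallel gripper is mounted at the origin on the work surface. World frame = base frame: x ahead of the robot, y to its left, z up, the work surface at z = 0. Lengths are in m, angles in rad, forces in N, time in s.
With the tool pointing down it reaches from about 0.25 to 0.725 m from the base axis. Payload 9.7 kg.
Tool frame: the origin (TCP) lies at the very end of the fingers, on their centre line; the grasp point (between the pads) lies 19 mm behind it; z points along the fingers, y is the line along which they close (so a half turn about z gives the same grasp; the last joint's range is limited). The gripper opens to 85 mm and grips with 20 to 120 N. Pads are 22 mm wide; open, the fingers measure 114 mm over their backs; the gripper's body (76 mm by 85 mm) begins 54 mm behind the grasp point. The pads swing forward as they close: fully open they stand 13 mm farther back than shut.
Start: joints at [1.212, 0.087, 0.176, 1.66, 0, 1.571], TCP at [0.193, 0.515, 0.231] pointing down, gripper open.
Joint ranges: [-3.13, 3.13], [-0.85, 1.81], [-1.15, 1.24], [-2.2, 2.28], [-1.44, 1.52], [-3.14, 3.14]. Speed limits (rad/s): [2.22, 2.22, 2.57, 3.14, 3.14, 3.14].

INTERFACE

Orientations are given as a unit quaternion [w, x, y, z].
In Python, from station import status, vision, ctrl gives the robot as it stands.
- The arm moves only by the tool step_arm, never from a script. Its argument "rows" is a list of rows, each an object of numbers: "dx", "dy", "dz": the shift along the tool's x, y, z in cm; "rx", "ry", "rz": the turn, a rotation vector about the tool's x, y, z in degrees; "fingers": the finger opening in cm, from 0 to 8.54. A call has 1 to 12 rows; each row shifts and turns the commanded pose from where the row before left it, along the tool's axes as they then stand; what a row does not reach is not made up. A row lasts 1/10 s, in which the tool goes at most 50 mm and 8.59 degrees, less where a joint would pass 70% of its speed; a pose out of reach is approached as far as the arm can. A call is refused whole if a number of a shift passes 5 or a number of a turn 8.59, either way. A call with a gripper value outside its range is refused whole. The fingers move at their own pace and stop on an object; the grip force is fixed at half the most. Time passes only in rows, so rows that do not move let the fingers close. It gives the time, the measured TCP pose, the force, the opening and the grip force at its end, in the units of the state.
- status.sense(): the state, without advancing time (a new reading comes with each control period).
- vision.capture(name): name is "scene" or "top"; returns a dict with "frame" (384x512x3 uint8, red, green, blue), "vertical_fov" (degrees; the focal length in pixels is half the picture's height over the tangent of half this angle, whatever the lens; pixels are square), "cx", "cy" (the principal point, pixels), "k1" (the pictures are not rectified: a ray, as slopes to the right and down, at radius r is drawn at 1 + k1 r^2 times it, then the intrinsics apply), "pose" (4x4, takes a point from camera to world coordinates). Camera axes: x right, y down, z forward; pixel columns grow to the right and rows downward; lengths in m; the calibration is good to about 2 mm. A picture is of the moment at which its call begins. There is no depth.
- ctrl.job_done(): hands the job in; it is judged then, once.
The state is a dict: "time_s": time; "q": joint angles; "dq": joint speeds; "effort": joint torques, N m; "ee_pos": TCP position; "eef_rot": TCP orientation; "ft_force": force on the tool from outside, world axes, zero at the start; "ft_torque": the same for the moment, N m; "opening": opening from 0.0 (shut) to 1.0 (fully open); "finger_force": force on a finger pad.
Only numpy, scipy, OpenCV 4.12 (cv2) and the standard library are available. Lean on these libraries where they do the work, as an engineer would, in place of code of your own. Each camera call takes 0.05 s, during which the arm holds its last target. There are 200 camera calls.

TASK

One of the two battery packs has swollen and its case has split. Gauge its thickness in the bench caliper: slide the jaws open, stand the swollen pack on the steel plate between them with its bulged faces towards the jaws, let go of it, and slide the moving jaw shut until both jaws press on the bulge - firmly but without crushing it. Then slide the jaw back until the caliper is open more than 60 mm, lift the pack out and set it down, not drop it, in the steel tin; leave the good pack standing where it is.

Things in the scene. Friction and masses are not known exactly. Their poses are not given: they have to be found in the camera images.
- pack_mid (a point): Centre of the swollen battery pack: black plastic, 110 g, standing on its long narrow side: 60 mm long (x), 50 mm high (z, up). 24 mm thick (y) at the edges, the case halves forced apart with a silver seam along the top; both broad faces bulge to 30 mm over the middle 36 mm (x) by 32 mm (z). Origin 25 mm above its underside. Grip across the thickness from above.
- spare_mid (a point): Centre of the good battery pack: the same black case, 60 mm long (x) and 50 mm high (z), but closed, flat-faced and only 20 mm thick (y). Stands near the swollen one; either may be in either place. Leave it alone.
- caliper: 200 mm digital caliper clamped flat over a fixed steel plate 120 (x) by 300 (y) by 12 mm thick. Origin: centre of the plate's underside; z up; y along the beam, from moving to fixed jaw. The pack stands on the plate. Beam at x 22 to 38 mm; both jaw blades reach from it in -x (robot side) to x -28, at z 27 to 32. Measuring faces: fixed at y 110, moving at y 110 minus the opening.
- fixed_jaw (a point): Fixed jaw. Origin: on its measuring face, mid-way along the blade (25 mm from tip and from beam), at (-3, 110, 29.5) mm in the caliper's frame, same axes. The jaw lies to +y of its face, the gap to -y. A pack stood with its centre 10 to 25 mm to -x of this point (nearer the tips) clears the beam and its bulge still lies between the blades.
- moving_jaw (a point): Moving jaw, carried by the slider; same axes. Origin: on its measuring face, mid-way along the blade; the gap lies to +y, and the blade is 9 mm wide (18 mm at its root) to -y of the face.
- jaw_gap (a joint): Opening between the two jaw faces in m: 0 shut, 0.105 fully open. The slider moves to the caliper's -y as it opens, stays where it is left and drags with about 2 N.
- notch (a point): Middle of the notch in the slider's -x (robot side) edge, 52 mm wide along y between the moving jaw's blade (+y) and the thumb rest (-y; sticks out 19 mm, 14 mm high). It lies 44 mm to -y of the moving jaw's face, 11 mm to -x of the slider's edge, 29.5 mm over the table. Closed fingers let down here push the blade to shut (+y) or the thumb rest to open (-y). Slider top: 40 mm over the table.
- tin_in (a point): Middle of the inner floor of the open steel tin, fixed, 120 mm (x) by 150 mm (y), 60 mm high, walls and floor 3 mm thick; z up. The point is 3 mm above the table.
Not all that is in view belongs to the job. What is shaped like the part that bears pack_mid but blue is not meant. Leave any red look-alike of the part that bears tin_in alone.

How it is judged:
On the way, in this order (a step that is already met when the one before it is completed fails the run):
1. the swollen pack stands on the plate between the open jaws and has been let go (y of pack_mid in the frame of fixed_jaw below -0.01 m and y of pack_mid in the frame of moving_jaw above 0.01 m and x of pack_mid in the frame of fixed_jaw between -0.045 and 0.012 m and angle between pack_mid's own z axis and vertical below 0.12 rad and z of pack_mid in the frame of caliper between 0.03 and 0.043 m and contact force between the fingers and pack below 0.1 N), for 0.2 s.
2. the jaws are shut across the bulge: both jaws press on the pack with more than 2 N, at an opening of 27 to 33 mm, the pack standing and not held (contact force between each of jaw_gap_c0, caliper_c0 and pack above 2 N and value of joint jaw_gap between 0.027 and 0.033 m and angle between the y axis of pack_mid and the y axis of caliper, either way round below 0.15 rad and angle between pack_mid's own z axis and vertical below 0.12 rad and z of pack_mid in the frame of caliper between 0.03 and 0.043 m and contact force between the fingers and pack below 0.1 N), for 0.3 s.
3. the moving jaw is back, open more than 60 mm, and the pack still stands on the plate (value of joint jaw_gap above 0.06 m and angle between pack_mid's own z axis and vertical below 0.12 rad and z of pack_mid in the frame of caliper between 0.03 and 0.043 m and contact force between the fingers and pack below 0.1 N), for 0.1 s.
At the end, for the whole second after the job is handed in: The swollen pack rests, released and still, on the floor of the steel tin (its centre within the walls and less than 36 mm above the floor); the caliper is left open more than 60 mm; the good pack is upright within 20 mm of where it was (x of pack_mid in the frame of tin_in between -0.055 and 0.055 m and y of pack_mid in the frame of tin_in between -0.07 and 0.07 m and z of pack_mid in the frame of tin_in below 0.036 m and linear speed of pack below 0.02 m/s and contact force between the fingers and pack below 0.1 N and value of joint jaw_gap above 0.06 m and distance of spare_mid from where it was at the start of the episode below 0.02 m and angle between spare_mid's own z axis and vertical below 0.1 rad); the robot touches nothing.
It fails at once if the swollen pack is crushed: a jaw presses on it with more than 40 N (contact force between any of jaw_gap_c0, caliper_c0 and pack above 40 N).
It fails at once if the swollen pack is dropped or thrown (it moves faster than 0.8 m/s while not held) (contact force between the fingers and pack below 0.1 N and linear speed of pack above 0.8 m/s).
It fails at once if the good pack is shifted by more than 20 mm (distance of spare_mid from where it was at the start of the episode above 0.02 m).
It also fails if it takes over 64 s, if anything falls off the work surface, if the arm or the gripper's body presses on something with over 40 N, if the wrist force passes 120 N, or if a joint passes its speed limit or range.

## Working session

There is one attempt and no reset: what is moved stays moved. The work goes in short steps, Python scripts to look and compute and a tool call to move; the robot and the scene stay as the last step left them, time stands still between calls to the robot, and variables do not carry over. Pictures are saved under pics/ and viewed, at most 10 in all, crops included, and the job is handed in when it is done.

Besides the shell and the picture viewer there is one more tool, called after "Emit:" as name(argument=value, ...), one argument or row to a line, values as JSON. step_arm: Moves the arm, as the interface text tells. Its arguments: {"type":"object","properties":{"rows":{"type":"array"}},"required":["rows"]}

```bash
mkdir -p pics
cat > h.py <<'E'
import numpy as np, cv2
from station import status, vision, ctrl
def cap(n, f=None):
    d=vision.capture(n)
    if f: cv2.imwrite('pics/'+f,d['frame'][:,:,::-1])
    return d
def ray(d,u,v):
    h=d['frame'].shape[0]; f=h/2/np.tan(np.radians(d['vertical_fov'])/2)
    a=np.array([(u-d['cx'])/f,(v-d['cy'])/f]); b=a.copy()
    for _ in range(20): b=a/(1+d['k1']*(b@b))
    P=np.array(d['pose']); return P[:3,3],P[:3,:3]@np.array([b[0],b[1],1])
def onz(d,u,v,z):
    o,r=ray(d,u,v); return o+r*(z-o[2])/r[2]
E
python3 - <<'E'
from h import *
a=cap('top','t1.png');b=cap('scene','s1.png')
for d in(a,b): print(np.round(d['pose'],3).tolist(),d['vertical_fov'],d['k1'])
print(status.sense())
E
```

```text
[[-0.017, -0.994, 0.105, 0.384], [-1.0, 0.016, -0.011, 0.096], [0.009, -0.105, -0.994, 1.144], [0.0, 0.0, 0.0, 1.0]] 52.42549399888933 -0.06836173917231556
[[-0.702, 0.483, -0.523, 1.129], [0.712, 0.482, -0.51, 0.735], [0.006, -0.731, -0.683, 0.882], [0.0, 0.0, 0.0, 1.0]] 49.768580717253926 -0.10690216959587355
{'time_s': 0.1, 'q': array([1.21202359e+00, 8.74204555e-02, 1.75252975e-01, 1.65980731e+00,
       1.21905239e-06, 1.57078548e+00]), 'dq': array([ 1.77177313e-03, -4.14122431e-04,  1.10373780e-03,  7.01357269e-04,
       -4.62894563e-04,  5.25900406e-05]), 'effort': array([ 1.45669062e-03, -5.21563768e+01,  4.65651619e+01,  1.60707260e-02,
        6.93191637e-07, -2.94050245e-06]), 'ee_pos': array([0.19305055, 0.51479923, 0.23066583]), 'eef_rot': array([-1.05737201e-04,  1.78420458e-01,  9.83954162e-01, -5.79668079e-04]), 'ft_force': array([ 0.67868911,  0.59230065, -0.82145487]), 'ft_torque': array([ 0.00864686, -0.02483209,  0.03567524]), 'finger_force': 0.0, 'opening': 1.000850429681999}
```

View pics/t1.png

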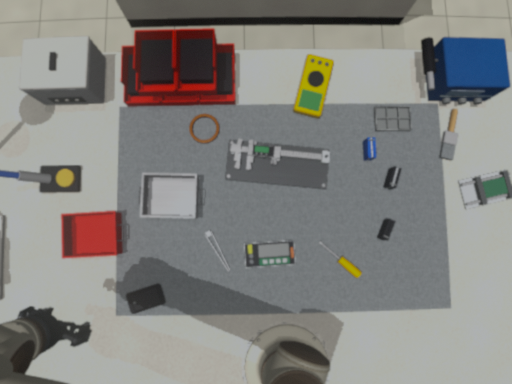

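View pics/s1.png

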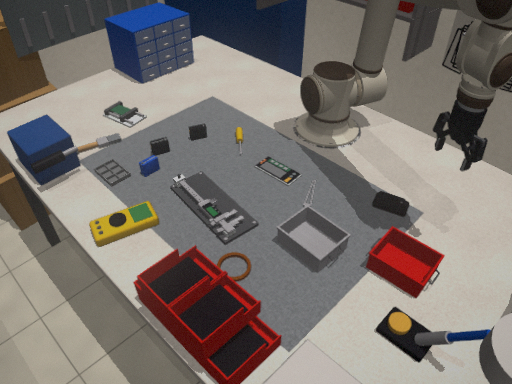

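The top view shows the caliper plate at about (278,165), the jaws near (240,152), dark packs at (393,178) and (387,229), the blue decoy at (370,148) and the steel tin at (169,195). I'll zoom in on these.

Run:
```python
import cv2,numpy as np
t=cv2.imread('pics/t1.png');s=cv2.imread('pics/s1.png')
g=lambda i,x,y,w,h,k:cv2.resize(i[y:y+h,x:x+w],None,fx=k,fy=k,interpolation=cv2.INTER_CUBIC)
a=g(t,220,132,120,60,5) #600x300
b=g(t,365,160,40,90,3.333)[:300]
b=cv2.resize(b,(200,300)) if b.shape[1]>200 else cv2.copyMakeBorder(b,0,300-b.shape[0],0,200-b.shape[1],0)
top=np.hstack([a,b])
c=g(s,145,115,70,40,6)[:240] #420x240
e=g(s,165,170,95,60,4) #380x240
cv2.imwrite('pics/c1.png',np.vstack([top,np.hstack([c,e])])[:600,:800])
```

```text
(no output)
```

View pics/c1.png

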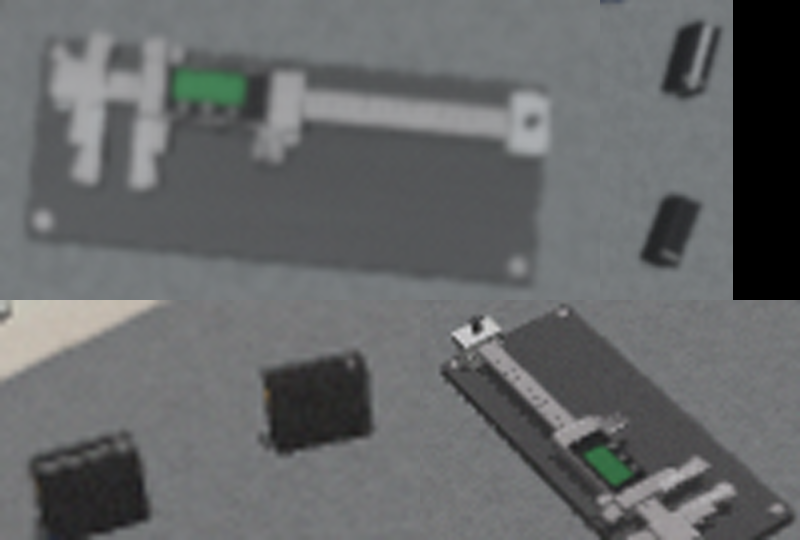

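Run:
```python
from h import *
d=cap('top'); f=d['frame']; hsv=cv2.cvtColor(f,cv2.COLOR_RGB2HSV); V=hsv[:,:,2].astype(int)
def box(mask,z,x0,y0,x1,y1,n):
    m=np.zeros_like(mask);m[y0:y1,x0:x1]=mask[y0:y1,x0:x1]
    m=m.astype(np.uint8)
    k,l,s,c=cv2.connectedComponentsWithStats(m); i=1+np.argmax(s[1:,4]); ys,xs=np.nonzero(l==i)
    pts=np.array([onz(d,x,y,z)[:2] for x,y in zip(xs,ys)],np.float32)
    r=cv2.minAreaRect(pts); print(n,s[i],'c',np.round(r[0],4),'size',np.round(r[1],4),'ang',round(r[2],1),'mean',pts.mean(0).round(4), np.round(cv2.boxPoints(r),3).tolist()); return r
print('carpet',V[210:225,300:315].mean(),'plate',V[175:182,270:300].mean(), V[172:186,385:402].max(1))
box(V<90,0.012,220,130,340,195,'plate')
print(V[165:192,384:404])
box((V<50),0.05,380,215,400,245,'good')
box((V>118),0.06,130,165,205,225,'tin')
```

```text
carpet 122.76444444444445 plate 90.4047619047619 [147 138 140 146 142 139 141 139 140 139 142 135 126 125]
plate [ 252  144   76   44 1222] c [ 0.5747 -0.0196] size [0.2308 0.0952] ang 70.8 mean [ 0.5716 -0.0415] [[0.492000013589859, -0.11299999803304672], [0.5820000171661377, -0.14399999380111694], [0.6579999923706055, 0.07400000095367432], [0.5680000185966492, 0.10499999672174454]]
[[127 127 126 125 124 123 119 116 116 114 110 112 118 123 125 124 121 122
  121 121]
 [126 127 126 124 122 117 113 107 103  93  84  90 108 122 124 121 119 120
  122 121]
 [124 126 125 122 115 107  95  82  72  63  57  73 104 124 122 111 109 115
  119 122]
 [122 124 123 118 100  79  62  52  43  46  50  78 122 139 119  88  83 100
  117 121]
 [124 125 121 109  80  53  43  40  41  46  54  88 136 142 110  69  68  98
  117 122]
 [127 127 120 100  66  44  39  40  43  47  63 103 141 137  95  60  71 104
  121 123]
 [126 125 115  89  56  41  38  42  44  50  72 120 147 130  85  58  76 109
  122 125]
 [124 121 109  79  49  38  40  42  45  52  80 128 147 122  75  60  84 111
  122 126]
 [122 118 105  69  44  39  39  43
[... 1429 characters left out ...]
 111 109 108 112 118 122 123 124 129 126 124 123 124 124
  124 124]
 [124 123 122 122 119 116 116 119 122 124 124 123 124 125 124 124 123 124
  123 125]]
good [380 220   9  19  83] c [ 0.3874 -0.2815] size [0.0144 0.055 ] ang 68.6 mean [ 0.3887 -0.2819] [[0.35899999737739563, -0.27799999713897705], [0.4099999964237213, -0.2980000078678131], [0.41600000858306885, -0.2849999964237213], [0.36399999260902405, -0.26499998569488525]]
tin [ 130  165   75   60 3683] c [0.4937 0.3273] size [0.2116 0.1663] ang 89.2 mean [0.4927 0.3305] [[0.4090000092983246, 0.22300000488758087], [0.574999988079071, 0.2199999988079071], [0.578000009059906, 0.4320000112056732], [0.41200000047683716, 0.4339999854564667]]
```

Run:
```python
from h import *
d=cap('top'); f=d['frame']; V=cv2.cvtColor(f,cv2.COLOR_RGB2HSV)[:,:,2].astype(int)
def box(mask,z,x0,y0,x1,y1,n):
    m=np.zeros(mask.shape,np.uint8);m[y0:y1,x0:x1]=mask[y0:y1,x0:x1]
    k,l,s,c=cv2.connectedComponentsWithStats(m); i=1+np.argmax(s[1:,4]); ys,xs=np.nonzero(l==i)
    r=cv2.minAreaRect(np.array([onz(d,x,y,z)[:2] for x,y in zip(xs,ys)],np.float32))
    print(n,'c',np.round(r[0],4),'size',np.round(r[1],4),'ang',round(r[2],1))
box(V<107,0.012,222,130,335,195,'plate')
box(V>142,0.06,135,168,202,222,'tin')
S=[(x,y) for y in range(168,184) for x in range(388,400) if V[y,x]>100]
w=[]
for y in range(167,186):
    c=np.arange(389,400); q=np.clip(V[y,389:400]-80,0,None)**2; q=q*(np.abs(c-(397.2-(y-168)*0.3))<3); w.append(onz(d,(c*q).sum()/q.sum(),y,0.05)[:2])
w=np.array(w);print(w.round(3)[[0,9,-1]].tolist());p=np.polyfit(w[2:-3,0],w[2:-3,1],1);print('seam yaw',np.degrees(np.arctan(p[0])),p)
# crop points of caliper -> world
for n,x,y,z in [('fixtip R',98,180,.032),('fixtip L',72,180,.032),('movtip L',130,185,.032),('movtip R',157,185,.032),('rest',268,158,.04),('hole L',42,220,.012),('hole R',517,266,.012),('plTL',48,40,.012),('plBL',28,238,.012),('plBR',533,285,.012),('plTR',548,88,.012),('fixroot',103,120,.032),('movroot',135,120,.032)]:
    print(n,onz(d,220+x/5-.4,132+y/5-.4,z).round(4)[:2])
for n,u,v in [('tl',143,173),('tr',197,175),('bl',140,217),('br',197,218)]: print(n,onz(d,u,v,.06).round(3)[:2])
```

```text
plate c [0.5826 0.0122] size [0.3012 0.1229] ang 83.7
tin c [0.4917 0.3242] size [0.1564 0.1269] ang 87.9
[[0.563, -0.332], [0.537, -0.322], [0.511, -0.314]]
seam yaw -18.80833084253833 [-0.34059003 -0.13929208]
fixtip R [0.5704 0.1238]
fixtip L [0.5707 0.1388]
movtip L [0.5672 0.1054]
movtip R [0.567  0.0898]
rest [0.5804 0.0258]
hole L [0.5506 0.1574]
hole R [ 0.5191 -0.1209]
plTL [0.6583 0.1529]
plBL [0.54   0.1657]
plBR [ 0.5077 -0.1299]
plTR [ 0.6252 -0.1434]
fixroot [0.6056 0.1205]
movroot [0.6053 0.1019]
tl [0.555 0.395]
tr [0.547 0.242]
bl [0.431 0.401]
br [0.426 0.242]
```

The swollen pack, with the silver seam, is at about (0.537,-0.323) with yaw -19°. The caliper plate centre is at about (0.583,0.012) with yaw -6.3°, the jaw is open about 19 mm, and the tin is at about (0.492,0.324). First I'll go to the notch with the fingers closed.

Emit:
step_arm(
  rows=[
    {"rz": -7.15,"fingers": 0},
    {"rz": -7.15,"fingers": 0},
    {"dx": -3.4,"dy": -3.15,"fingers": 0},
    {"dx": -3.4,"dy": -3.15,"fingers": 0},
    {"dx": -3.4,"dy": -3.15,"fingers": 0},
    {"dx": -3.4,"dy": -3.15,"fingers": 0},
    {"dx": -3.4,"dy": -3.15,"fingers": 0},
    {"dx": -3.4,"dy": -3.15,"fingers": 0},
    {"dx": -3.4,"dy": -3.15,"fingers": 0},
    {"dx": -3.4,"dy": -3.15,"fingers": 0},
    {"dx": -3.4,"dy": -3.15,"fingers": 0},
    {"dx": -3.4,"dy": -3.15,"fingers": 0},
  ],
)

```text
invalid input at $.rows[0]: expected keys dx, dy, dz, rx, ry, rz, fingers
```

```bash
cat >> h.py <<'E'
from scipy.spatial.transform import Rotation as Rn
A=np.radians(-6.3); CX=np.array([np.cos(A),np.sin(A)]); CY=np.array([-CX[1],CX[0]]); C0=np.array([.5826,.0122])
def cal(x,y): return C0+x*CX+y*CY
def go(x,y,z,yaw=None):
    s=status.sense(); q=np.array(s['eef_rot']); R=Rn.from_quat(q[[1,2,3,0]]).as_matrix()
    cur=np.degrees(np.arctan2(R[1,1],R[0,1]))
    rz=0 if yaw is None else cur-yaw
    R2=R@Rn.from_rotvec([0,0,np.radians(rz)]).as_matrix()
    d=R2.T@(np.array([x,y,z])-s['ee_pos'])*100
    print('t',round(s['time_s'],2),'pos',s['ee_pos'].round(4),'yaw',round(cur,1),'tilt',R[:2,2].round(3),'| rz first',round(rz,1),'then dx dy dz',d.round(2),'F',s['ft_force'].round(1),'op',round(s['opening'],3))
def loc():
    p=status.sense()['ee_pos']; e=p[:2]-C0; print('cal frame',(e@CX).round(4),(e@CY).round(4),p[2].round(4))
E
python3 -c "
from h import *
go(*cal(0,.047),.12,83.7)"
```

```text
t 0.2 pos [0.1931 0.5148 0.2309] yaw 69.4 tilt [-0.    -0.001] | rz first -14.3 then dx dy dz [-44.23 -40.98  11.11] F [ 0.3 -0.4  0.6] op 0.998
```

All keys are needed in every row.

Emit:
step_arm(
  rows=[
    {"dx": 0,"dy": 0,"dz": 0,"rx": 0,"ry": 0,"rz": -7.15,"fingers": 0},
    {"dx": 0,"dy": 0,"dz": 0,"rx": 0,"ry": 0,"rz": -7.15,"fingers": 0},
    {"dx": -3.4,"dy": -3.15,"dz": 0,"rx": 0,"ry": 0,"rz": 0,"fingers": 0},
    {"dx": -3.4,"dy": -3.15,"dz": 0,"rx": 0,"ry": 0,"rz": 0,"fingers": 0},
    {"dx": -3.4,"dy": -3.15,"dz": 0,"rx": 0,"ry": 0,"rz": 0,"fingers": 0},
    {"dx": -3.4,"dy": -3.15,"dz": 0,"rx": 0,"ry": 0,"rz": 0,"fingers": 0},
    {"dx": -3.4,"dy": -3.15,"dz": 0,"rx": 0,"ry": 0,"rz": 0,"fingers": 0},
    {"dx": -3.4,"dy": -3.15,"dz": 0,"rx": 0,"ry": 0,"rz": 0,"fingers": 0},
    {"dx": -3.4,"dy": -3.15,"dz": 0,"rx": 0,"ry": 0,"rz": 0,"fingers": 0},
    {"dx": -3.4,"dy": -3.15,"dz": 0,"rx": 0,"ry": 0,"rz": 0,"fingers": 0},
    {"dx": -3.4,"dy": -3.15,"dz": 0,"rx": 0,"ry": 0,"rz": 0,"fingers": 0},
    {"dx": -3.4,"dy": -3.15,"dz": 0,"rx": 0,"ry": 0,"rz": 0,"fingers": 0},
  ],
)

```text
time_s: 1.4
ee_pos: [0.4977, 0.163, 0.2313]
eef_rot: [0.0, 0.055, 0.999, 0.0]
ft_force: [0.7, 1.0, -0.3]
opening: 0.002
finger_force: 0.0
```

```bash
python3 -c "
from h import *
go(*cal(0,.047),.08,83.7)"
```

```text
t 1.4 pos [0.4977 0.163  0.2313] yaw 83.7 tilt [0. 0.] | rz first 0.0 then dx dy dz [-10.09  -9.36  15.13] F [ 0.7  1.  -0.3] op 0.002
```

Emit:
step_arm(
  rows=[
    {"dx": -2.5,"dy": -2.34,"dz": 2.5,"rx": 0,"ry": 0,"rz": 0,"fingers": 0},
    {"dx": -2.5,"dy": -2.34,"dz": 2.5,"rx": 0,"ry": 0,"rz": 0,"fingers": 0},
    {"dx": -2.5,"dy": -2.34,"dz": 2.5,"rx": 0,"ry": 0,"rz": 0,"fingers": 0},
    {"dx": -2.5,"dy": -2.34,"dz": 2.5,"rx": 0,"ry": 0,"rz": 0,"fingers": 0},
    {"dx": 0,"dy": 0,"dz": 3.1,"rx": 0,"ry": 0,"rz": 0,"fingers": 0},
    {"dx": 0,"dy": 0,"dz": 2,"rx": 0,"ry": 0,"rz": 0,"fingers": 0},
    {"dx": 0,"dy": 0,"dz": 0,"rx": 0,"ry": 0,"rz": 0,"fingers": 0},
  ],
)

```text
time_s: 2.1
ee_pos: [0.5842, 0.0603, 0.0768]
eef_rot: [-0.003, 0.055, 0.998, -0.0]
ft_force: [0.0, -0.8, 0.5]
opening: 0.005
finger_force: 0.0
```

Run:
```python
from h import *
go(*cal(0,.047),.02,83.7)
t=cap('top');s=cap('scene')
g=lambda i,x,y,w,h,k:cv2.resize(i[y:y+h,x:x+w,::-1],None,fx=k,fy=k,interpolation=cv2.INTER_CUBIC)
cv2.imwrite('pics/c2.png',np.vstack([g(t['frame'],220,132,120,60,5),g(s['frame'],165,165,100,50,6)]))
```

```text
t 2.1 pos [0.5842 0.0603 0.0768] yaw 83.7 tilt [-0.006 -0.001] | rz first 0.0 then dx dy dz [-0.4  -0.09  5.67] F [ 0.  -0.8  0.5] op 0.005
```

View pics/c2.png

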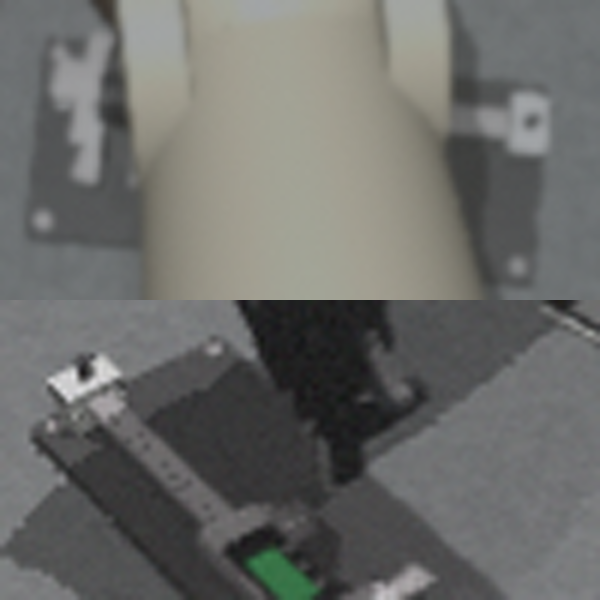

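The fingertips hang over the slider's notch, between the thumb rest and the blade. I'll let them down.

Emit:
step_arm(
  rows=[
    {"dx": -0.2,"dy": 0,"dz": 2.5,"rx": 0,"ry": 0,"rz": 0,"fingers": 0},
    {"dx": 0,"dy": 0,"dz": 2.0,"rx": 0,"ry": 0,"rz": 0,"fingers": 0},
    {"dx": 0,"dy": 0,"dz": 0.6,"rx": 0,"ry": 0,"rz": 0,"fingers": 0},
    {"dx": 0,"dy": 0,"dz": 0,"rx": 0,"ry": 0,"rz": 0,"fingers": 0},
    {"dx": 0,"dy": 0,"dz": 0,"rx": 0,"ry": 0,"rz": 0,"fingers": 0},
  ],
)

```text
time_s: 2.7
ee_pos: [0.5887, 0.0609, 0.0311]
eef_rot: [0.001, 0.054, 0.999, 0.0]
ft_force: [-0.0, -0.5, 0.7]
opening: -0.0
finger_force: 0.0
```

```bash
python3 -c "
from h import *
go(*cal(0,.047),.02,83.7);loc()"
```

```text
t 2.7 pos [0.5887 0.0609 0.0311] yaw 83.8 tilt [0.002 0.   ] | rz first 0.1 then dx dy dz [ 0.08 -0.21  1.11] F [-0.  -0.5  0.7] op -0.0
cal frame 0.0008 0.0491 0.0311
```

Emit:
step_arm(
  rows=[
    {"dx": 0,"dy": 0,"dz": 0.8,"rx": 0,"ry": 0,"rz": 0,"fingers": 0},
    {"dx": 0,"dy": -0.6,"dz": 0,"rx": 0,"ry": 0,"rz": 0,"fingers": 0},
    {"dx": 0,"dy": -0.6,"dz": 0,"rx": 0,"ry": 0,"rz": 0,"fingers": 0},
    {"dx": 0,"dy": -0.6,"dz": 0,"rx": 0,"ry": 0,"rz": 0,"fingers": 0},
    {"dx": 0,"dy": -1,"dz": 0,"rx": 0,"ry": 0,"rz": 0,"fingers": 0},
    {"dx": 0,"dy": -1,"dz": 0,"rx": 0,"ry": 0,"rz": 0,"fingers": 0},
  ],
)

```text
time_s: 3.3
ee_pos: [0.5836, 0.0222, 0.0213]
eef_rot: [-0.0, 0.055, 0.999, 0.0]
ft_force: [0.5, 2.7, -1.1]
opening: -0.0
finger_force: 1.3
```

```bash
python3 -c "
from h import *
go(*cal(0,-.038),.023,83.7);loc()"
```

```text
t 3.3 pos [0.5836 0.0222 0.0213] yaw 83.8 tilt [-0.  0.] | rz first 0.1 then dx dy dz [-0.01 -4.8  -0.17] F [ 0.5  2.7 -1.1] op -0.0
cal frame -0.0001 0.01 0.0213
```

Pushing at about 2.7 N, which matches the slider drag.

Emit:
step_arm(
  rows=[
    {"dx": 0,"dy": -1,"dz": 0,"rx": 0,"ry": 0,"rz": 0,"fingers": 0},
    {"dx": 0,"dy": -1,"dz": 0,"rx": 0,"ry": 0,"rz": 0,"fingers": 0},
    {"dx": 0,"dy": -1,"dz": 0,"rx": 0,"ry": 0,"rz": 0,"fingers": 0},
    {"dx": 0,"dy": -0.9,"dz": 0,"rx": 0,"ry": 0,"rz": 0,"fingers": 0},
    {"dx": 0,"dy": -0.5,"dz": 0,"rx": 0,"ry": 0,"rz": 0,"fingers": 0},
    {"dx": 0,"dy": 0,"dz": 0,"rx": 0,"ry": 0,"rz": 0,"fingers": 0},
  ],
)

```text
time_s: 3.9
ee_pos: [0.5792, -0.0219, 0.0214]
eef_rot: [0.0, 0.055, 0.998, -0.0]
ft_force: [-0.6, -0.2, -0.0]
opening: -0.003
finger_force: 0.0
```

Emit:
step_arm(
  rows=[
    {"dx": 0,"dy": 0.6,"dz": 0,"rx": 0,"ry": 0,"rz": 0,"fingers": 0},
    {"dx": 0,"dy": 0,"dz": -3,"rx": 0,"ry": 0,"rz": 0,"fingers": 0},
    {"dx": 0,"dy": 0,"dz": -5,"rx": 0,"ry": 0,"rz": 0,"fingers": 0},
    {"dx": 0,"dy": 0,"dz": -5,"rx": 0,"ry": 0,"rz": 6.25,"fingers": 8.5},
    {"dx": 0,"dy": 0,"dz": 0,"rx": 0,"ry": 0,"rz": 6.25,"fingers": 8.5},
  ],
)

```text
time_s: 4.4
ee_pos: [0.5826, -0.0144, 0.1591]
eef_rot: [0.005, 0.165, 0.986, 0.001]
ft_force: [0.5, 0.5, -1.9]
opening: 0.333
finger_force: 0.0
```

```bash
python3 -c "
from h import *
go(.537,-.323,.12,71.2);loc()"
```

```text
t 4.4 pos [ 0.5826 -0.0144  0.1591] yaw 71.0 tilt [ 0.011 -0.001] | rz first -0.2 then dx dy dz [ -5.59 -30.7    3.88] F [ 0.5  0.5 -1.9] op 0.333
cal frame 0.0029 -0.0264 0.1591
```

Emit:
step_arm(
  rows=[
    {"dx": -0.8,"dy": -4.4,"dz": 0,"rx": 0,"ry": 0,"rz": 0,"fingers": 8.5},
    {"dx": -0.8,"dy": -4.4,"dz": 0,"rx": 0,"ry": 0,"rz": 0,"fingers": 8.5},
    {"dx": -0.8,"dy": -4.4,"dz": 0,"rx": 0,"ry": 0,"rz": 0,"fingers": 8.5},
    {"dx": -0.8,"dy": -4.4,"dz": 0,"rx": 0,"ry": 0,"rz": 0,"fingers": 8.5},
    {"dx": -0.8,"dy": -4.4,"dz": 0,"rx": 0,"ry": 0,"rz": 0,"fingers": 8.5},
    {"dx": -0.8,"dy": -4.4,"dz": 0,"rx": 0,"ry": 0,"rz": 0,"fingers": 8.5},
    {"dx": -0.8,"dy": -4.3,"dz": 1,"rx": 0,"ry": 0,"rz": 0,"fingers": 8.5},
    {"dx": 0,"dy": 0,"dz": 1.5,"rx": 0,"ry": 0,"rz": 0,"fingers": 8.5},
    {"dx": 0,"dy": 0,"dz": 0,"rx": 0,"ry": 0,"rz": 0,"fingers": 8.5},
  ],
)

```text
time_s: 5.3
ee_pos: [0.5332, -0.3236, 0.1238]
eef_rot: [-0.002, 0.164, 0.987, 0.001]
ft_force: [-0.6, -0.2, -0.2]
opening: 0.996
finger_force: 0.0
```

Run:
```python
from h import *
go(.537,-.323,.028,71.2)
t=cap('top');s=cap('scene')
g=lambda i,x,y,w,h,k:cv2.resize(i[y:y+h,x:x+w,::-1],None,fx=k,fy=k,interpolation=cv2.INTER_CUBIC)
cv2.imwrite('pics/c3.png',np.vstack([np.hstack([g(t['frame'],220,132,120,60,5),g(t['frame'],370,150,40,60,5)]),g(s['frame'],120,90,160,60,5)]))
```

```text
t 5.3 pos [ 0.5332 -0.3236  0.1238] yaw 71.2 tilt [-0.003  0.002] | rz first -0.0 then dx dy dz [-0.37  0.17  9.58] F [-0.6 -0.2 -0.2] op 0.996
```

View pics/c3.png

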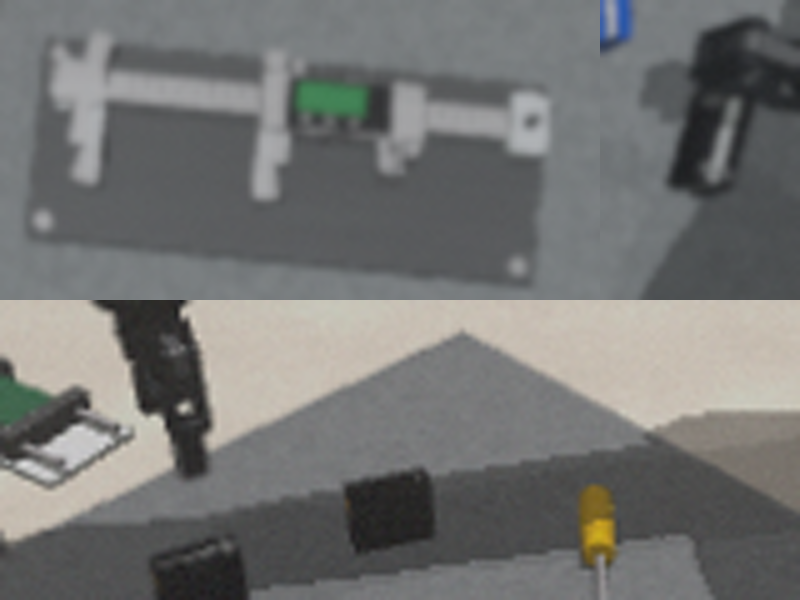

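The caliper is now open by about 89 mm (blade at crop 252, fixed jaw at 98), and the open gripper is over the seamed pack. Descending to grasp.

Emit:
step_arm(
  rows=[
    {"dx": -0.4,"dy": 0.15,"dz": 3,"rx": 0,"ry": 0,"rz": 0,"fingers": 8.5},
    {"dx": 0,"dy": 0,"dz": 4,"rx": 0,"ry": 0,"rz": 0,"fingers": 8.5},
    {"dx": 0,"dy": 0,"dz": 3.4,"rx": 0,"ry": 0,"rz": 0,"fingers": 8.5},
    {"dx": 0,"dy": 0,"dz": 0,"rx": 0,"ry": 0,"rz": 0,"fingers": 8.5},
    {"dx": 0,"dy": 0,"dz": 0,"rx": 0,"ry": 0,"rz": 0,"fingers": 8.5},
  ],
)

```text
time_s: 5.9
ee_pos: [0.5389, -0.3225, 0.0237]
eef_rot: [0.0, 0.162, 0.987, -0.0]
ft_force: [0.5, 0.8, 0.7]
opening: 0.997
finger_force: 0.0
```

Emit:
step_arm(
  rows=[
    {"dx": 0,"dy": 0,"dz": 0,"rx": 0,"ry": 0,"rz": 0,"fingers": 5},
    {"dx": 0,"dy": 0,"dz": 0,"rx": 0,"ry": 0,"rz": 0,"fingers": 4},
    {"dx": 0,"dy": 0,"dz": 0,"rx": 0,"ry": 0,"rz": 0,"fingers": 2.5},
    {"dx": 0,"dy": 0,"dz": 0,"rx": 0,"ry": 0,"rz": 0,"fingers": 1},
    {"dx": 0,"dy": 0,"dz": 0,"rx": 0,"ry": 0,"rz": 0,"fingers": 0},
    {"dx": 0,"dy": 0,"dz": 0,"rx": 0,"ry": 0,"rz": 0,"fingers": 0},
  ],
)

```text
time_s: 6.5
ee_pos: [0.5388, -0.3237, 0.0236]
eef_rot: [0.001, 0.163, 0.987, -0.0]
ft_force: [-0.5, 1.8, 5.5]
opening: 0.333
finger_force: 59.3
```

Run:
```python
from h import *
go(.537,-.323,.12,71.2)
s=cap('scene')
g=lambda i,x,y,w,h,k:cv2.resize(i[y:y+h,x:x+w,::-1],None,fx=k,fy=k,interpolation=cv2.INTER_CUBIC)
cv2.imwrite('pics/c4.png',g(s['frame'],120,90,100,75,6))
```

```text
t 6.5 pos [ 0.5388 -0.3237  0.0236] yaw 71.2 tilt [ 0.002 -0.001] | rz first 0.0 then dx dy dz [ 0.17  0.01 -9.64] F [-0.5  1.8  5.5] op 0.333
```

View pics/c4.png

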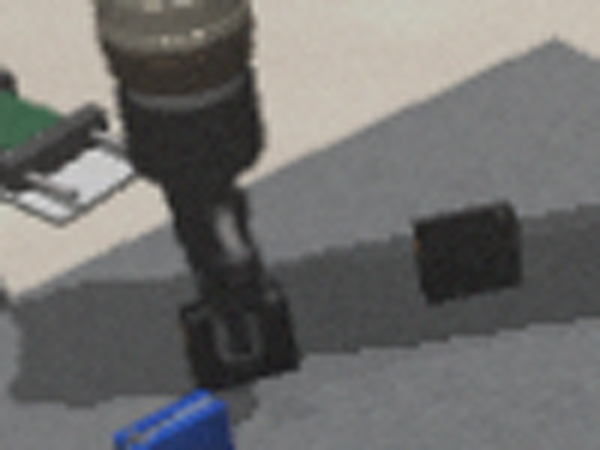

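The fingers hold the swollen pack squarely, and the good one is untouched. Lifting and carrying it to the caliper.

Emit:
step_arm(
  rows=[
    {"dx": 0,"dy": 0,"dz": -2,"rx": 0,"ry": 0,"rz": 0,"fingers": 0},
    {"dx": 0,"dy": 0,"dz": -4,"rx": 0,"ry": 0,"rz": 0,"fingers": 0},
    {"dx": 0,"dy": 0,"dz": -5,"rx": 0,"ry": 0,"rz": 0,"fingers": 0},
    {"dx": 0,"dy": 0,"dz": 0,"rx": 0,"ry": 0,"rz": -6.2,"fingers": 0},
    {"dx": 0,"dy": 0,"dz": 0,"rx": 0,"ry": 0,"rz": -6.3,"fingers": 0},
  ],
)

```text
time_s: 7.05
ee_pos: [0.539, -0.3241, 0.1345]
eef_rot: [0.002, 0.053, 0.999, -0.001]
ft_force: [0.6, -0.5, -2.0]
opening: 0.336
finger_force: 59.7
```

```bash
python3 -c "
from h import *
go(*cal(-.020,.087),.12,83.7)"
```

```text
t 7.05 pos [ 0.539  -0.3241  0.1345] yaw 84.0 tilt [ 0.003 -0.002] | rz first 0.3 then dx dy dz [ 1.36 42.61  1.38] F [ 0.6 -0.5 -2. ] op 0.336
```

Emit:
step_arm(
  rows=[
    {"dx": 0.1,"dy": 2.6,"dz": 0,"rx": 0,"ry": 0,"rz": 0.2,"fingers": 0},
    {"dx": 0.1,"dy": 4,"dz": 0,"rx": 0,"ry": 0,"rz": 0,"fingers": 0},
    {"dx": 0.1,"dy": 4,"dz": 0,"rx": 0,"ry": 0,"rz": 0,"fingers": 0},
    {"dx": 0.1,"dy": 4,"dz": 0,"rx": 0,"ry": 0,"rz": 0,"fingers": 0},
    {"dx": 0.1,"dy": 4,"dz": 0,"rx": 0,"ry": 0,"rz": 0,"fingers": 0},
    {"dx": 0.1,"dy": 4,"dz": 0,"rx": 0,"ry": 0,"rz": 0,"fingers": 0},
    {"dx": 0.1,"dy": 4,"dz": 0,"rx": 0,"ry": 0,"rz": 0,"fingers": 0},
    {"dx": 0.1,"dy": 4,"dz": 0,"rx": 0,"ry": 0,"rz": 0,"fingers": 0},
    {"dx": 0.1,"dy": 4,"dz": 0,"rx": 0,"ry": 0,"rz": 0,"fingers": 0},
    {"dx": 0.1,"dy": 4,"dz": 0,"rx": 0,"ry": 0,"rz": 0,"fingers": 0},
    {"dx": 0.2,"dy": 3,"dz": 0,"rx": 0,"ry": 0,"rz": 0,"fingers": 0},
    {"dx": 0.1,"dy": 1,"dz": 0,"rx": 0,"ry": 0,"rz": 0,"fingers": 0},
  ],
)

```text
time_s: 8.25
ee_pos: [0.573, 0.1039, 0.1321]
eef_rot: [-0.0, 0.055, 0.998, 0.0]
ft_force: [0.1, 0.1, -1.2]
opening: 0.339
finger_force: 59.7
```

Run:
```python
from h import *
go(*cal(-.020,.087),.036,83.7)
t=cap('top');s=cap('scene')
g=lambda i,x,y,w,h,k:cv2.resize(i[y:y+h,x:x+w,::-1],None,fx=k,fy=k,interpolation=cv2.INTER_CUBIC)
cv2.imwrite('pics/c5.png',np.hstack([g(t['frame'],215,132,80,60,5),g(s['frame'],165,145,80,60,5)]))
go(*cal(-.020,.087),.036,83.7)
```

```text
t 8.25 pos [0.573  0.1039 0.1321] yaw 83.7 tilt [-0.  0.] | rz first -0.0 then dx dy dz [ 0.04 -0.31  9.61] F [ 0.1  0.1 -1.2] op 0.339
t 8.35 pos [0.573  0.1023 0.1321] yaw 83.7 tilt [-0. -0.] | rz first -0.0 then dx dy dz [ 0.05 -0.15  9.61] F [-0.1 -0.4 -1.4] op 0.339
```

View pics/c5.png

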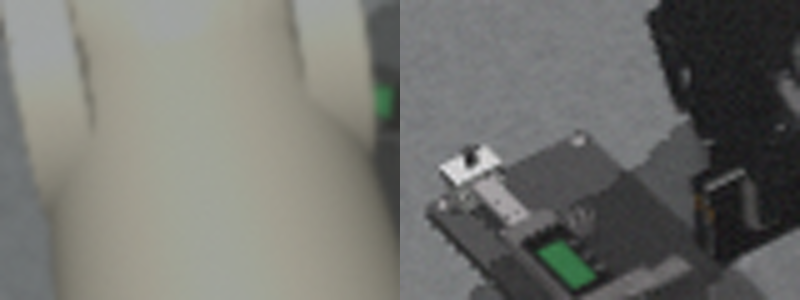

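The pack hangs beside the moving blade, over the gap. Lowering.

Emit:
step_arm(
  rows=[
    {"dx": 0,"dy": -0.3,"dz": 3,"rx": 0,"ry": 0,"rz": 0,"fingers": 0},
    {"dx": 0,"dy": 0,"dz": 3,"rx": 0,"ry": 0,"rz": 0,"fingers": 0},
    {"dx": 0,"dy": 0,"dz": 2,"rx": 0,"ry": 0,"rz": 0,"fingers": 0},
    {"dx": 0,"dy": 0,"dz": 1,"rx": 0,"ry": 0,"rz": 0,"fingers": 0},
    {"dx": 0,"dy": 0,"dz": 0.3,"rx": 0,"ry": 0,"rz": 0,"fingers": 0},
    {"dx": 0,"dy": 0,"dz": 0,"rx": 0,"ry": 0,"rz": 0,"fingers": 0},
  ],
)

```text
time_s: 8.95
ee_pos: [0.5731, 0.0977, 0.0398]
eef_rot: [0.0, 0.057, 0.998, -0.0]
ft_force: [0.5, 0.0, -0.5]
opening: 0.337
finger_force: 59.7
```

Emit:
step_arm(
  rows=[
    {"dx": 0,"dy": 0,"dz": 0.1,"rx": 0,"ry": 0,"rz": 0,"fingers": 0},
    {"dx": 0,"dy": 0,"dz": 0,"rx": 0,"ry": 0,"rz": 0,"fingers": 0},
    {"dx": 0,"dy": 0,"dz": 0,"rx": 0,"ry": 0,"rz": 0,"fingers": 0},
  ],
)

```text
time_s: 9.25
ee_pos: [0.5732, 0.0984, 0.039]
eef_rot: [0.001, 0.056, 0.998, 0.0]
ft_force: [-0.5, -0.8, -1.6]
opening: 0.332
finger_force: 59.7
```

```bash
python3 -c "
from h import *
go(*cal(-.020,.085),.0356,83.7);loc()"
```

```text
t 9.25 pos [0.5732 0.0984 0.039 ] yaw 83.5 tilt [0.001 0.   ] | rz first -0.2 then dx dy dz [0.12 0.04 0.34] F [-0.5 -0.8 -1.6] op 0.332
cal frame -0.0188 0.0846 0.039
```

Emit:
step_arm(
  rows=[
    {"dx": 0,"dy": 0,"dz": 0.2,"rx": 0,"ry": 0,"rz": 0,"fingers": 0},
    {"dx": 0,"dy": 0,"dz": 0.1,"rx": 0,"ry": 0,"rz": 0,"fingers": 0},
    {"dx": 0,"dy": 0,"dz": 0,"rx": 0,"ry": 0,"rz": 0,"fingers": 0},
    {"dx": 0,"dy": 0,"dz": 0,"rx": 0,"ry": 0,"rz": 0,"fingers": 0},
  ],
)

```text
time_s: 9.65
ee_pos: [0.5729, 0.0984, 0.0356]
eef_rot: [0.0, 0.056, 0.998, 0.0]
ft_force: [-0.5, 0.5, 3.2]
opening: 0.332
finger_force: 60.0
```

It touches the plate. Releasing and lifting away.

Emit:
step_arm(
  rows=[
    {"dx": 0,"dy": 0,"dz": 0,"rx": 0,"ry": 0,"rz": 0,"fingers": 3.2},
    {"dx": 0,"dy": 0,"dz": 0,"rx": 0,"ry": 0,"rz": 0,"fingers": 4},
    {"dx": 0,"dy": 0,"dz": 0,"rx": 0,"ry": 0,"rz": 0,"fingers": 5},
    {"dx": 0,"dy": 0,"dz": 0,"rx": 0,"ry": 0,"rz": 0,"fingers": 5.5},
    {"dx": 0,"dy": 0,"dz": 0,"rx": 0,"ry": 0,"rz": 0,"fingers": 5.5},
    {"dx": 0,"dy": 0,"dz": -1.5,"rx": 0,"ry": 0,"rz": 0,"fingers": 5.5},
    {"dx": 0,"dy": 0,"dz": -3,"rx": 0,"ry": 0,"rz": 0,"fingers": 5.5},
    {"dx": 0,"dy": 0,"dz": -5,"rx": 0,"ry": 0,"rz": 0,"fingers": 5.5},
    {"dx": 0,"dy": -4,"dz": -2,"rx": 0,"ry": 0,"rz": 0,"fingers": 0},
    {"dx": 0,"dy": -4,"dz": 0,"rx": 0,"ry": 0,"rz": 0,"fingers": 0},
    {"dx": 0,"dy": -4,"dz": 0,"rx": 0,"ry": 0,"rz": 0,"fingers": 0},
  ],
)

```text
time_s: 10.75
ee_pos: [0.5597, -0.022, 0.1527]
eef_rot: [0.002, 0.056, 0.998, -0.0]
ft_force: [0.0, -0.8, -0.8]
opening: 0.136
finger_force: 0.0
```

Run:
```python
from h import *
t=cap('top');s=cap('scene')
g=lambda i,x,y,w,h,k:cv2.resize(i[y:y+h,x:x+w,::-1],None,fx=k,fy=k,interpolation=cv2.INTER_CUBIC)
cv2.imwrite('pics/c6.png',np.hstack([g(t['frame'],220,132,80,60,5),g(s['frame'],180,155,80,60,5)]))
go(*cal(0,-.028),.10,83.7);loc()
```

```text
t 10.85 pos [ 0.559  -0.0246  0.152 ] yaw 83.3 tilt [ 0.002 -0.001] | rz first -0.4 then dx dy dz [-1.93  1.12  5.2 ] F [ 0.4  1.1 -0.6] op 0.006
cal frame -0.0194 -0.0392 0.152
```

View pics/c6.png

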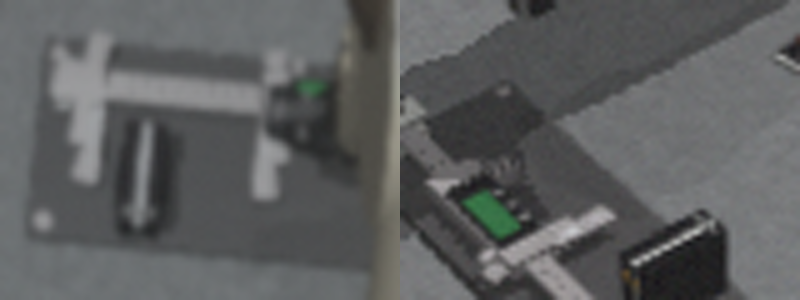

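The pack stands upright between the jaws, square to them and close to the fixed jaw. Back to the notch.

Emit:
step_arm(
  rows=[
    {"dx": -1.9,"dy": 1.6,"dz": 3,"rx": 0,"ry": 0,"rz": -0.4,"fingers": 0},
    {"dx": 0,"dy": 0,"dz": 4,"rx": 0,"ry": 0,"rz": 0,"fingers": 0},
    {"dx": 0,"dy": 0,"dz": 3,"rx": 0,"ry": 0,"rz": 0,"fingers": 0},
    {"dx": 0,"dy": 0,"dz": 2,"rx": 0,"ry": 0,"rz": 0,"fingers": 0},
    {"dx": 0,"dy": 0,"dz": 1,"rx": 0,"ry": 0,"rz": 0,"fingers": 0},
    {"dx": 0,"dy": 0,"dz": 0,"rx": 0,"ry": 0,"rz": 0,"fingers": 0},
  ],
)

```text
time_s: 11.45
ee_pos: [0.5795, -0.0069, 0.0198]
eef_rot: [-0.001, 0.053, 0.999, 0.0]
ft_force: [-0.3, -0.3, -0.3]
opening: -0.002
finger_force: 0.0
```

```bash
python3 -c "
from h import *
go(*cal(0,.034),.022,83.7);loc()"
```

```text
t 11.45 pos [ 0.5795 -0.0069  0.0198] yaw 84.0 tilt [-0.002  0.   ] | rz first 0.3 then dx dy dz [-0.1   5.33 -0.22] F [-0.3 -0.3 -0.3] op -0.002
cal frame -0.001 -0.0193 0.0198
```

Pushing shut to just short of the pack.

Emit:
step_arm(
  rows=[
    {"dx": 0,"dy": 0.4,"dz": -0.2,"rx": 0,"ry": 0,"rz": 0,"fingers": 0},
    {"dx": 0,"dy": 0.4,"dz": 0,"rx": 0,"ry": 0,"rz": 0,"fingers": 0},
    {"dx": 0,"dy": 0.6,"dz": 0,"rx": 0,"ry": 0,"rz": 0,"fingers": 0},
    {"dx": 0,"dy": 0.9,"dz": 0,"rx": 0,"ry": 0,"rz": 0,"fingers": 0},
    {"dx": 0,"dy": 0.9,"dz": 0,"rx": 0,"ry": 0,"rz": 0,"fingers": 0},
    {"dx": 0,"dy": 0.9,"dz": 0,"rx": 0,"ry": 0,"rz": 0,"fingers": 0},
    {"dx": 0,"dy": 0.6,"dz": 0,"rx": 0,"ry": 0,"rz": 0,"fingers": 0},
    {"dx": 0,"dy": 0.2,"dz": 0,"rx": 0,"ry": 0,"rz": 0,"fingers": 0},
    {"dx": 0,"dy": 0,"dz": 0,"rx": 0,"ry": 0,"rz": 0,"fingers": 0},
  ],
)

```text
time_s: 12.35
ee_pos: [0.5848, 0.0421, 0.0219]
eef_rot: [-0.0, 0.052, 0.999, 0.0]
ft_force: [-0.2, -0.6, -0.1]
opening: -0.001
finger_force: 0.0
```

```bash
python3 -c "
from h import *
go(*cal(0,.0475),.022,83.7);loc()"
```

```text
t 12.35 pos [0.5848 0.0421 0.0219] yaw 84.0 tilt [-0.001  0.   ] | rz first 0.3 then dx dy dz [-0.11  1.76 -0.01] F [-0.2 -0.6 -0.1] op -0.001
cal frame -0.0011 0.0299 0.0219
```

Emit:
step_arm(
  rows=[
    {"dx": 0,"dy": 0.2,"dz": 0,"rx": 0,"ry": 0,"rz": 0,"fingers": 0},
    {"dx": 0,"dy": 0.2,"dz": 0,"rx": 0,"ry": 0,"rz": 0,"fingers": 0},
    {"dx": 0,"dy": 0.2,"dz": 0,"rx": 0,"ry": 0,"rz": 0,"fingers": 0},
    {"dx": 0,"dy": 0.2,"dz": 0,"rx": 0,"ry": 0,"rz": 0,"fingers": 0},
    {"dx": 0,"dy": 0.2,"dz": 0,"rx": 0,"ry": 0,"rz": 0,"fingers": 0},
    {"dx": 0,"dy": 0.2,"dz": 0,"rx": 0,"ry": 0,"rz": 0,"fingers": 0},
  ],
)

```text
time_s: 12.95
ee_pos: [0.5862, 0.0535, 0.0221]
eef_rot: [-0.0, 0.053, 0.999, -0.0]
ft_force: [-1.5, -3.2, -1.1]
opening: 0.002
finger_force: 1.3
```

Emit:
step_arm(
  rows=[
    {"dx": 0,"dy": 0.1,"dz": 0,"rx": 0,"ry": 0,"rz": 0,"fingers": 0},
    {"dx": 0,"dy": 0.1,"dz": 0,"rx": 0,"ry": 0,"rz": 0,"fingers": 0},
  ],
)

```text
time_s: 13.15
ee_pos: [0.5865, 0.0555, 0.0222]
eef_rot: [-0.0, 0.053, 0.999, -0.0]
ft_force: [-1.7, -2.7, -0.5]
opening: -0.0
finger_force: 1.2
```

Run:
```python
from h import *
go(*cal(0,.0475),.022,83.7);loc()
s=cap('scene')
cv2.imwrite('pics/c7.png',cv2.resize(s['frame'][155:230,180:280,::-1],None,fx=6,fy=6,interpolation=cv2.INTER_CUBIC))
```

```text
t 13.15 pos [0.5865 0.0555 0.0222] yaw 83.9 tilt [-0. -0.] | rz first 0.2 then dx dy dz [-0.09  0.4   0.02] F [-1.7 -2.7 -0.5] op -0.0
cal frame -0.0009 0.0435 0.0222
```

View pics/c7.png

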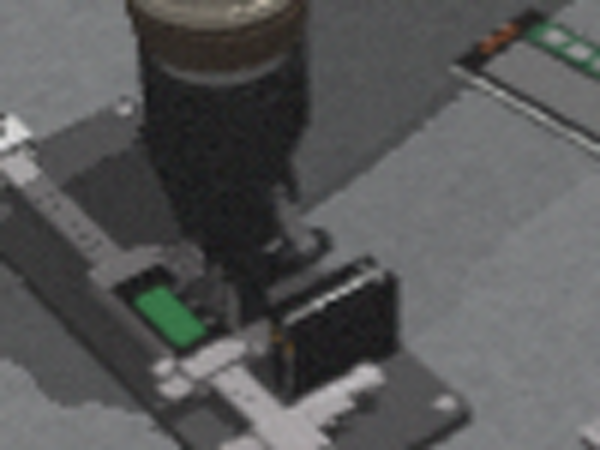

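The moving blade is close behind the pack and the fixed blade is just in front of it. I'll continue in fine steps, watching the force.

Emit:
step_arm(
  rows=[
    {"dx": 0,"dy": 0.1,"dz": 0,"rx": 0,"ry": 0,"rz": 0,"fingers": 0},
    {"dx": 0,"dy": 0.1,"dz": 0,"rx": 0,"ry": 0,"rz": 0,"fingers": 0},
  ],
)

```text
time_s: 13.4
ee_pos: [0.5868, 0.0574, 0.0223]
eef_rot: [-0.0, 0.053, 0.999, -0.0]
ft_force: [-1.0, -2.9, -0.9]
opening: -0.002
finger_force: 1.2
```

Emit:
step_arm(
  rows=[
    {"dx": 0,"dy": 0.1,"dz": 0,"rx": 0,"ry": 0,"rz": 0,"fingers": 0},
  ],
)

```text
time_s: 13.5
ee_pos: [0.5869, 0.0585, 0.0223]
eef_rot: [-0.0, 0.053, 0.999, -0.0]
ft_force: [-1.3, -2.8, -0.7]
opening: -0.001
finger_force: 1.2
```

Emit:
step_arm(
  rows=[
    {"dx": 0,"dy": 0.1,"dz": 0,"rx": 0,"ry": 0,"rz": 0,"fingers": 0},
  ],
)

```text
time_s: 13.6
ee_pos: [0.5871, 0.0595, 0.0223]
eef_rot: [0.0, 0.053, 0.999, -0.0]
ft_force: [-1.3, -2.3, -0.2]
opening: -0.001
finger_force: 1.2
```

Emit:
step_arm(
  rows=[
    {"dx": 0,"dy": 0.1,"dz": 0,"rx": 0,"ry": 0,"rz": 0,"fingers": 0},
  ],
)

```text
time_s: 13.7
ee_pos: [0.5872, 0.0605, 0.0223]
eef_rot: [-0.0, 0.053, 0.999, -0.0]
ft_force: [-1.1, -2.4, 0.4]
opening: -0.001
finger_force: 1.2
```

Emit:
step_arm(
  rows=[
    {"dx": 0,"dy": 0.1,"dz": 0,"rx": 0,"ry": 0,"rz": 0,"fingers": 0},
  ],
)

```text
time_s: 13.8
ee_pos: [0.5873, 0.0615, 0.0223]
eef_rot: [0.0, 0.053, 0.999, 0.0]
ft_force: [-0.8, -2.6, -0.3]
opening: 0.001
finger_force: 1.2
```

Emit:
step_arm(
  rows=[
    {"dx": 0,"dy": 0.1,"dz": 0,"rx": 0,"ry": 0,"rz": 0,"fingers": 0},
  ],
)

```text
time_s: 13.9
ee_pos: [0.5874, 0.0625, 0.0223]
eef_rot: [0.0, 0.053, 0.999, 0.0]
ft_force: [-1.6, -2.7, -1.6]
opening: -0.0
finger_force: 1.2
```

Emit:
step_arm(
  rows=[
    {"dx": 0,"dy": 0.05,"dz": 0,"rx": 0,"ry": 0,"rz": 0,"fingers": 0},
  ],
)

```text
time_s: 14.0
ee_pos: [0.5875, 0.063, 0.0223]
eef_rot: [0.0, 0.053, 0.999, 0.0]
ft_force: [-0.6, -2.4, -1.4]
opening: 0.0
finger_force: 1.2
```

Emit:
step_arm(
  rows=[
    {"dx": 0,"dy": 0.05,"dz": 0,"rx": 0,"ry": 0,"rz": 0,"fingers": 0},
    {"dx": 0,"dy": 0.05,"dz": 0,"rx": 0,"ry": 0,"rz": 0,"fingers": 0},
  ],
)

```text
time_s: 14.2
ee_pos: [0.5875, 0.0635, 0.0222]
eef_rot: [-0.0, 0.053, 0.999, -0.0]
ft_force: [-0.7, -6.9, -0.5]
opening: -0.001
finger_force: 3.1
```

Emit:
step_arm(
  rows=[
    {"dx": 0,"dy": 0.05,"dz": 0,"rx": 0,"ry": 0,"rz": 0,"fingers": 0},
  ],
)

```text
time_s: 14.3
ee_pos: [0.5875, 0.0636, 0.0223]
eef_rot: [-0.0, 0.053, 0.999, -0.001]
ft_force: [-2.3, -8.3, -1.1]
opening: -0.001
finger_force: 4.0
```

Emit:
step_arm(
  rows=[
    {"dx": 0,"dy": 0.05,"dz": 0,"rx": 0,"ry": 0,"rz": 0,"fingers": 0},
  ],
)

```text
time_s: 14.4
ee_pos: [0.5875, 0.0638, 0.0222]
eef_rot: [-0.0, 0.053, 0.999, -0.001]
ft_force: [-1.3, -11.4, 0.1]
opening: 0.0
finger_force: 5.0
```

Run:
```python
from h import *
go(*cal(0,.0475),.022,83.7);loc()
s=cap('scene')
cv2.imwrite('pics/c8.png',cv2.resize(s['frame'][155:230,180:280,::-1],None,fx=6,fy=6,interpolation=cv2.INTER_CUBIC))
```

```text
t 14.4 pos [0.5875 0.0638 0.0222] yaw 83.9 tilt [-0.    -0.002] | rz first 0.2 then dx dy dz [-0.08 -0.43  0.02] F [ -1.3 -11.4   0.1] op 0.0
cal frame -0.0008 0.0518 0.0222
```

View pics/c8.png

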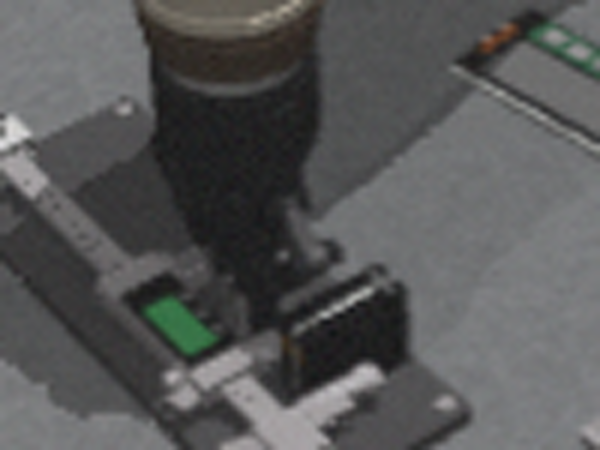

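Both jaws press on the pack: tool force is 11 N, of which about 2 N is slider drag. I'll hold, then reopen.

Emit:
step_arm(
  rows=[
    {"dx": 0,"dy": 0,"dz": 0,"rx": 0,"ry": 0,"rz": 0,"fingers": 0},
    {"dx": 0,"dy": 0,"dz": 0,"rx": 0,"ry": 0,"rz": 0,"fingers": 0},
    {"dx": 0,"dy": 0,"dz": 0,"rx": 0,"ry": 0,"rz": 0,"fingers": 0},
    {"dx": 0,"dy": 0,"dz": 0,"rx": 0,"ry": 0,"rz": 0,"fingers": 0},
    {"dx": 0,"dy": 0,"dz": 0,"rx": 0,"ry": 0,"rz": 0,"fingers": 0},
    {"dx": 0,"dy": 0,"dz": 0,"rx": 0,"ry": 0,"rz": 0,"fingers": 0},
  ],
)

```text
time_s: 15.05
ee_pos: [0.5875, 0.0637, 0.0222]
eef_rot: [-0.0, 0.053, 0.999, -0.001]
ft_force: [-2.2, -8.8, -0.6]
opening: 0.004
finger_force: 4.3
```

Emit:
step_arm(
  rows=[
    {"dx": 0,"dy": -0.4,"dz": 0,"rx": 0,"ry": 0,"rz": 0,"fingers": 0},
    {"dx": 0,"dy": -0.7,"dz": 0,"rx": 0,"ry": 0,"rz": 0,"fingers": 0},
    {"dx": 0,"dy": -0.7,"dz": 0,"rx": 0,"ry": 0,"rz": 0,"fingers": 0},
    {"dx": 0,"dy": -0.7,"dz": 0,"rx": 0,"ry": 0,"rz": 0,"fingers": 0},
    {"dx": 0,"dy": -0.9,"dz": 0,"rx": 0,"ry": 0,"rz": 0,"fingers": 0},
    {"dx": 0,"dy": -0.9,"dz": 0,"rx": 0,"ry": 0,"rz": 0,"fingers": 0},
    {"dx": 0,"dy": -0.9,"dz": 0,"rx": 0,"ry": 0,"rz": 0,"fingers": 0},
    {"dx": 0,"dy": -0.9,"dz": 0,"rx": 0,"ry": 0,"rz": 0,"fingers": 0},
    {"dx": 0,"dy": -0.9,"dz": 0,"rx": 0,"ry": 0,"rz": 0,"fingers": 0},
    {"dx": 0,"dy": -0.9,"dz": 0,"rx": 0,"ry": 0,"rz": 0,"fingers": 0},
    {"dx": 0,"dy": -0.4,"dz": 0,"rx": 0,"ry": 0,"rz": 0,"fingers": 0},
    {"dx": 0,"dy": 0,"dz": 0,"rx": 0,"ry": 0,"rz": 0,"fingers": 0},
  ],
)

```text
time_s: 16.25
ee_pos: [0.5789, -0.0185, 0.0222]
eef_rot: [0.0, 0.053, 0.999, -0.0]
ft_force: [0.1, 0.4, -0.6]
opening: -0.0
finger_force: 0.0
```

```bash
python3 -c "
from h import *
go(*cal(-.019,.0885),.14,83.7);loc()"
```

```text
t 16.25 pos [ 0.5789 -0.0185  0.0222] yaw 83.9 tilt [ 0.    -0.001] | rz first 0.2 then dx dy dz [  1.87  11.94 -11.78] F [ 0.1  0.4 -0.6] op -0.0
cal frame -0.0003 -0.0309 0.0222
```

Emit:
step_arm(
  rows=[
    {"dx": 0,"dy": 0.4,"dz": 0,"rx": 0,"ry": 0,"rz": 0,"fingers": 0},
    {"dx": 0,"dy": 0,"dz": -4,"rx": 0,"ry": 0,"rz": 0,"fingers": 0},
    {"dx": 1,"dy": -1,"dz": -4,"rx": 0,"ry": 0,"rz": 0,"fingers": 5.5},
    {"dx": 1,"dy": 0,"dz": -4,"rx": 0,"ry": 0,"rz": 0,"fingers": 5.5},
    {"dx": 0,"dy": 0,"dz": 0,"rx": 0,"ry": 0,"rz": 0,"fingers": 5.5},
  ],
)

```text
time_s: 16.75
ee_pos: [0.56, -0.0212, 0.1485]
eef_rot: [0.004, 0.053, 0.999, -0.0]
ft_force: [0.4, -1.0, -0.2]
opening: 0.51
finger_force: 0.0
```

Run:
```python
from h import *
d=cap('top'); V=cv2.cvtColor(d['frame'],cv2.COLOR_RGB2HSV)[:,:,2].astype(int)
cv2.imwrite('pics/c9.png',cv2.resize(d['frame'][132:192,220:300,::-1],None,fx=7,fy=7,interpolation=cv2.INTER_CUBIC))
np.set_printoptions(linewidth=200)
print(V[150:184,236:258])
go(*cal(-.019,.0885),.14,83.7)
```

```text
[[156 156 156 157 154 149 149 148 148 147 146 148 149 149 150 147 145 147 148 146 147 148]
 [155 156 155 153 147 134 131 132 133 135 137 141 141 143 147 146 146 146 146 146 146 147]
 [155 155 151 147 133 104  95  97 100 107 111 114 116 120 126 127 129 129 130 134 136 139]
 [154 153 150 147 132  93  78  79  82  84  83  83  83  84  89  91  95  97 100 104 109 112]
 [155 156 158 156 139  95  75  78  79  80  79  76  75  75  76  77  78  80  81  82  84  81]
 [156 158 160 157 136  90  71  74  81  87  80  71  71  73  78  79  80  80  80  80  79  79]
 [157 159 160 156 128  78  58  68  93 109  87  64  62  68  77  82  81  82  83  82  81  82]
 [158 159 160 153 124  75  53  69 108 130  99  60  53  59  70  75  78  83  83  83  84  84]
 [158 159 159 151 117  71  52  71 112 135  97  56  51  51  60  65  71  81  84  83  83  83]
 [156 158 159 146 104  63  53  73 114 134  97  57  48  50  57  62  68  79  84  83  82  83]
 [144 155 158 143  96  57  55  77 117 135  95  55  46  48  57  62  69  80  84  83  83  83]
 [132 152 155 139  91  54  57  82 121 134  93  52  49  49  55  60  68  80  83  84  84  83]
 [139 15
[... 1453 characters left out ...]
  85  85  76  59  56  61  70  66  50  46  51  65  73  77  81  85  84  85  86  84  84]
 [ 82  83  85  81  74  69  71  76  74  65  63  66  76  81  85  86  86  86  86  86  86  83]
 [ 87  86  88  85  80  77  77  77  78  76  74  77  81  85  86  86  85  85  85  85  85  83]
 [103 101 100  98  95  91  90  90  88  88  87  86  86  88  86  84  82  83  82  83  82  82]
 [112 110 109 111 111 108 107 107 106 107 105 102 100  99  96  95  92  92  93  92  89  86]
 [113 114 113 115 117 113 112 112 113 113 112 111 109 109 111 111 109 109 110 109 107 103]]
t 16.8 pos [ 0.5597 -0.0212  0.1456] yaw 84.0 tilt [ 0.006 -0.   ] | rz first 0.3 then dx dy dz [-1.000e-02  1.242e+01  5.600e-01] F [ 0.8  0.2 -0.4] op 0.595
```

View pics/c9.png

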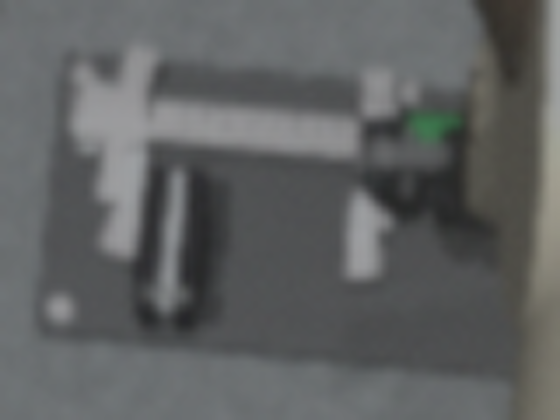

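The pack stands against the fixed jaw (seam from (245,156) to (243,176)) and the moving jaw is well back, open about 85 mm.

Run:
```python
from h import *
d=cap('top')
a=onz(d,244.9,156,.062);b=onz(d,243.1,176,.062);c=(a+b)/2; e=c[:2]-C0
print(a,b,'c',c,'cal',e@CX,e@CY,'yaw',np.degrees(np.arctan2(*(a-b)[[1,0]])), 'len',np.linalg.norm(a-b))
go(c[0],c[1],.14,83.9)
```

```text
[0.59826853 0.10658065 0.062     ] [0.54141571 0.11243418 0.062     ] c [0.56984212 0.10950741 0.062     ] cal -0.023358796391834937 0.0953197927326115 yaw -5.878417461230745 len 0.05715335524556487
t 16.85 pos [ 0.5591 -0.0211  0.1434] yaw 84.0 tilt [ 0.003 -0.   ] | rz first 0.1 then dx dy dz [ 0.32 13.1   0.34] F [-0.8 -0.5 -0.8] op 0.643
```

Emit:
step_arm(
  rows=[
    {"dx": 0.2,"dy": 3.3,"dz": -0.5,"rx": 0,"ry": 0,"rz": 0,"fingers": 5.5},
    {"dx": 0,"dy": 3.3,"dz": 0,"rx": 0,"ry": 0,"rz": 0,"fingers": 5.5},
    {"dx": 0,"dy": 3.3,"dz": 0,"rx": 0,"ry": 0,"rz": 0,"fingers": 5.5},
    {"dx": 0,"dy": 3.2,"dz": 0,"rx": 0,"ry": 0,"rz": 0,"fingers": 5.5},
    {"dx": 0,"dy": 0,"dz": 2,"rx": 0,"ry": 0,"rz": 0,"fingers": 5.5},
    {"dx": 0,"dy": 0,"dz": 0,"rx": 0,"ry": 0,"rz": 0,"fingers": 5.5},
    {"dx": 0,"dy": 0,"dz": 0,"rx": 0,"ry": 0,"rz": 0,"fingers": 5.5},
  ],
)

```text
time_s: 17.55
ee_pos: [0.5695, 0.1089, 0.126]
eef_rot: [-0.001, 0.053, 0.999, -0.0]
ft_force: [-0.2, -0.6, -0.1]
opening: 0.644
finger_force: 0.0
```

```bash
python3 -c "
from h import *
go(.5695,.1095,.037,83.9);loc()"
```

```text
t 17.55 pos [0.5695 0.1089 0.126 ] yaw 84.0 tilt [-0.003 -0.001] | rz first 0.1 then dx dy dz [-0.02  0.07  8.9 ] F [-0.2 -0.6 -0.1] op 0.644
cal frame -0.0236 0.0947 0.126
```

Emit:
step_arm(
  rows=[
    {"dx": 0,"dy": 0.05,"dz": 3,"rx": 0,"ry": 0,"rz": 0,"fingers": 5.5},
    {"dx": 0,"dy": 0,"dz": 3,"rx": 0,"ry": 0,"rz": 0,"fingers": 5.5},
    {"dx": 0,"dy": 0,"dz": 2,"rx": 0,"ry": 0,"rz": 0,"fingers": 5.5},
    {"dx": 0,"dy": 0,"dz": 0.7,"rx": 0,"ry": 0,"rz": 0,"fingers": 5.5},
    {"dx": 0,"dy": 0,"dz": 0,"rx": 0,"ry": 0,"rz": 0,"fingers": 5.5},
    {"dx": 0,"dy": 0,"dz": 0,"rx": 0,"ry": 0,"rz": 0,"fingers": 5.5},
  ],
)

```text
time_s: 18.15
ee_pos: [0.571, 0.1093, 0.0417]
eef_rot: [0.001, 0.053, 0.999, 0.0]
ft_force: [0.1, -0.5, 0.4]
opening: 0.647
finger_force: 0.0
```

```bash
python3 -c "
from h import *
go(.5695,.1095,.037,83.9);loc()"
```

```text
t 18.15 pos [0.571  0.1093 0.0417] yaw 83.9 tilt [0.002 0.   ] | rz first 0.0 then dx dy dz [0.15 0.   0.47] F [ 0.1 -0.5  0.4] op 0.647
cal frame -0.0222 0.0953 0.0417
```

Emit:
step_arm(
  rows=[
    {"dx": 0,"dy": 0,"dz": 0.45,"rx": 0,"ry": 0,"rz": 0,"fingers": 5},
    {"dx": 0,"dy": 0,"dz": 0,"rx": 0,"ry": 0,"rz": 0,"fingers": 4},
    {"dx": 0,"dy": 0,"dz": 0,"rx": 0,"ry": 0,"rz": 0,"fingers": 3},
    {"dx": 0,"dy": 0,"dz": 0,"rx": 0,"ry": 0,"rz": 0,"fingers": 1},
    {"dx": 0,"dy": 0,"dz": 0,"rx": 0,"ry": 0,"rz": 0,"fingers": 0},
    {"dx": 0,"dy": 0,"dz": 0,"rx": 0,"ry": 0,"rz": 0,"fingers": 0},
  ],
)

```text
time_s: 18.75
ee_pos: [0.5705, 0.1096, 0.0364]
eef_rot: [0.0, 0.053, 0.999, 0.0]
ft_force: [-0.3, 0.6, 5.3]
opening: 0.335
finger_force: 59.7
```

Emit:
step_arm(
  rows=[
    {"dx": 0,"dy": -0.1,"dz": -1,"rx": 0,"ry": 0,"rz": 0,"fingers": 0},
    {"dx": 0,"dy": -0.1,"dz": -3,"rx": 0,"ry": 0,"rz": 0,"fingers": 0},
    {"dx": 0,"dy": 0,"dz": -5,"rx": 0,"ry": 0,"rz": 0,"fingers": 0},
    {"dx": 0,"dy": 0,"dz": -5,"rx": 0,"ry": 0,"rz": 0,"fingers": 0},
    {"dx": 0,"dy": 0,"dz": 0,"rx": 0,"ry": 0,"rz": 0,"fingers": 0},
  ],
)

```text
time_s: 19.25
ee_pos: [0.5723, 0.1078, 0.1838]
eef_rot: [0.005, 0.053, 0.999, 0.001]
ft_force: [-0.0, 0.3, -2.1]
opening: 0.338
finger_force: 59.4
```

```bash
python3 -c "
from h import *
go(.4917,.3242,.15,87.9)"
```

```text
t 19.25 pos [0.5723 0.1078 0.1838] yaw 83.9 tilt [0.01  0.002] | rz first -4.0 then dx dy dz [ 8.88 21.33  3.34] F [-0.   0.3 -2.1] op 0.338
```

Emit:
step_arm(
  rows=[
    {"dx": 0.8,"dy": 2,"dz": 0,"rx": 0,"ry": 0,"rz": -2,"fingers": 0},
    {"dx": 1.5,"dy": 3.6,"dz": 0,"rx": 0,"ry": 0,"rz": -2,"fingers": 0},
    {"dx": 1.5,"dy": 3.6,"dz": 0,"rx": 0,"ry": 0,"rz": 0,"fingers": 0},
    {"dx": 1.5,"dy": 3.6,"dz": 0,"rx": 0,"ry": 0,"rz": 0,"fingers": 0},
    {"dx": 1.5,"dy": 3.6,"dz": 0,"rx": 0,"ry": 0,"rz": 0,"fingers": 0},
    {"dx": 1.5,"dy": 3.5,"dz": 0,"rx": 0,"ry": 0,"rz": 0,"fingers": 0},
    {"dx": 0.5,"dy": 1.4,"dz": 0,"rx": 0,"ry": 0,"rz": 0,"fingers": 0},
    {"dx": 0,"dy": 0,"dz": 0,"rx": 0,"ry": 0,"rz": 0,"fingers": 0},
    {"dx": 0,"dy": 0,"dz": 0,"rx": 0,"ry": 0,"rz": 0,"fingers": 0},
  ],
)

```text
time_s: 20.15
ee_pos: [0.4926, 0.3239, 0.1756]
eef_rot: [-0.0, 0.018, 1.0, -0.0]
ft_force: [1.2, -0.6, -1.4]
opening: 0.335
finger_force: 59.4
```

Run:
```python
from h import *
go(.4915,.322,.0275,87.9)
s=cap('scene')
cv2.imwrite('pics/c10.png',cv2.resize(s['frame'][120:280,240:400,::-1],None,fx=3.5,fy=3.5,interpolation=cv2.INTER_CUBIC))
```

```text
t 20.15 pos [0.4926 0.3239 0.1756] yaw 88.0 tilt [-0.    -0.001] | rz first 0.1 then dx dy dz [ 0.09 -0.19 14.81] F [ 1.2 -0.6 -1.4] op 0.335
```

I've viewed 11 pictures, one over the limit of 10, so from here I'll use only numbers and forces. Lowering into the tin.

Emit:
step_arm(
  rows=[
    {"dx": 0,"dy": -0.2,"dz": 3,"rx": 0,"ry": 0,"rz": 0,"fingers": 0},
    {"dx": 0,"dy": 0,"dz": 4,"rx": 0,"ry": 0,"rz": 0,"fingers": 0},
    {"dx": 0,"dy": 0,"dz": 3,"rx": 0,"ry": 0,"rz": 0,"fingers": 0},
    {"dx": 0,"dy": 0,"dz": 2,"rx": 0,"ry": 0,"rz": 0,"fingers": 0},
    {"dx": 0,"dy": 0,"dz": 1.5,"rx": 0,"ry": 0,"rz": 0,"fingers": 0},
    {"dx": 0,"dy": 0,"dz": 0.5,"rx": 0,"ry": 0,"rz": 0,"fingers": 0},
    {"dx": 0,"dy": 0,"dz": 0,"rx": 0,"ry": 0,"rz": 0,"fingers": 0},
    {"dx": 0,"dy": 0,"dz": 0,"rx": 0,"ry": 0,"rz": 0,"fingers": 0},
  ],
)

```text
time_s: 21.0
ee_pos: [0.4931, 0.3226, 0.0371]
eef_rot: [0.001, 0.018, 1.0, 0.0]
ft_force: [0.1, 0.4, -0.8]
opening: 0.334
finger_force: 59.4
```

Emit:
step_arm(
  rows=[
    {"dx": 0,"dy": 0,"dz": 0.1,"rx": 0,"ry": 0,"rz": 0,"fingers": 0},
    {"dx": 0,"dy": 0,"dz": 0,"rx": 0,"ry": 0,"rz": 0,"fingers": 0},
  ],
)

```text
time_s: 21.2
ee_pos: [0.4928, 0.3227, 0.0356]
eef_rot: [0.001, 0.018, 1.0, 0.0]
ft_force: [-0.1, -0.2, -0.3]
opening: 0.334
finger_force: 59.4
```

Emit:
step_arm(
  rows=[
    {"dx": 0,"dy": 0,"dz": 0.3,"rx": 0,"ry": 0,"rz": 0,"fingers": 0},
    {"dx": 0,"dy": 0,"dz": 0.2,"rx": 0,"ry": 0,"rz": 0,"fingers": 0},
    {"dx": 0,"dy": 0,"dz": 0.1,"rx": 0,"ry": 0,"rz": 0,"fingers": 0},
    {"dx": 0,"dy": 0,"dz": 0,"rx": 0,"ry": 0,"rz": 0,"fingers": 0},
  ],
)

```text
time_s: 21.6
ee_pos: [0.4922, 0.3224, 0.0285]
eef_rot: [-0.0, 0.018, 1.0, -0.0]
ft_force: [-0.3, 1.0, -0.8]
opening: 0.333
finger_force: 59.4
```

Emit:
step_arm(
  rows=[
    {"dx": 0,"dy": 0,"dz": 0.1,"rx": 0,"ry": 0,"rz": 0,"fingers": 0},
    {"dx": 0,"dy": 0,"dz": 0,"rx": 0,"ry": 0,"rz": 0,"fingers": 0},
    {"dx": 0,"dy": 0,"dz": 0,"rx": 0,"ry": 0,"rz": 0,"fingers": 0},
  ],
)

```text
time_s: 21.9
ee_pos: [0.4924, 0.3224, 0.0278]
eef_rot: [-0.0, 0.018, 1.0, -0.0]
ft_force: [-0.2, -0.3, -1.8]
opening: 0.337
finger_force: 59.4
```

Emit:
step_arm(
  rows=[
    {"dx": 0,"dy": 0,"dz": 0.08,"rx": 0,"ry": 0,"rz": 0,"fingers": 0},
    {"dx": 0,"dy": 0,"dz": 0,"rx": 0,"ry": 0,"rz": 0,"fingers": 0},
    {"dx": 0,"dy": 0,"dz": 0,"rx": 0,"ry": 0,"rz": 0,"fingers": 0},
  ],
)

```text
time_s: 22.2
ee_pos: [0.4925, 0.3225, 0.0274]
eef_rot: [0.0, 0.018, 1.0, 0.0]
ft_force: [-1.4, -0.4, 4.8]
opening: 0.334
finger_force: 59.9
```

Contact with the floor at 4.8 N. Release and retreat.

Emit:
step_arm(
  rows=[
    {"dx": 0,"dy": 0,"dz": 0,"rx": 0,"ry": 0,"rz": 0,"fingers": 3.2},
    {"dx": 0,"dy": 0,"dz": 0,"rx": 0,"ry": 0,"rz": 0,"fingers": 4},
    {"dx": 0,"dy": 0,"dz": 0,"rx": 0,"ry": 0,"rz": 0,"fingers": 5},
    {"dx": 0,"dy": 0,"dz": 0,"rx": 0,"ry": 0,"rz": 0,"fingers": 5},
    {"dx": 0,"dy": 0,"dz": 0,"rx": 0,"ry": 0,"rz": 0,"fingers": 5},
    {"dx": 0,"dy": 0,"dz": -2,"rx": 0,"ry": 0,"rz": 0,"fingers": 5},
    {"dx": 0,"dy": 0,"dz": -4,"rx": 0,"ry": 0,"rz": 0,"fingers": 5},
    {"dx": 0,"dy": 0,"dz": -5,"rx": 0,"ry": 0,"rz": 0,"fingers": 5},
    {"dx": 0,"dy": 0,"dz": -4,"rx": 0,"ry": 0,"rz": 0,"fingers": 5},
    {"dx": 4,"dy": 0,"dz": 0,"rx": 0,"ry": 0,"rz": 0,"fingers": 5},
    {"dx": 4,"dy": 0,"dz": 0,"rx": 0,"ry": 0,"rz": 0,"fingers": 5},
    {"dx": 4,"dy": 0,"dz": 0,"rx": 0,"ry": 0,"rz": 0,"fingers": 5},
  ],
)

```text
time_s: 23.4
ee_pos: [0.3714, 0.3267, 0.1771]
eef_rot: [0.0, 0.018, 1.0, 0.0]
ft_force: [-0.4, 1.5, -0.1]
opening: 0.585
finger_force: 0.0
```

Emit:
step_arm(
  rows=[
    {"dx": 3,"dy": 0,"dz": 0,"rx": 0,"ry": 0,"rz": 0,"fingers": 5},
    {"dx": 0,"dy": 0,"dz": 0,"rx": 0,"ry": 0,"rz": 0,"fingers": 5},
    {"dx": 0,"dy": 0,"dz": 0,"rx": 0,"ry": 0,"rz": 0,"fingers": 5},
  ],
)

```text
time_s: 23.7
ee_pos: [0.3424, 0.3281, 0.1774]
eef_rot: [0.0, 0.017, 1.0, 0.0]
ft_force: [-0.2, 0.4, 0.4]
opening: 0.583
finger_force: 0.0
```

Run:
```python
from h import *
d=cap('top'); V=cv2.cvtColor(d['frame'],cv2.COLOR_RGB2HSV)[:,:,2]
for n,x0,y0,x1,y1,z in [('in tin',145,175,195,215,.053),('good',375,210,402,245,.05)]:
    ys,xs=np.nonzero(V[y0:y1,x0:x1]<60); print(n,len(xs),'px',xs.min()+x0,xs.max()+x0,ys.min()+y0,ys.max()+y0, onz(d,xs.mean()+x0,ys.mean()+y0,z).round(3))
b=V[165:173,222:300]>130   # jaw blades at tip rows
print((np.nonzero(b.sum(0)>=3)[0]+222).tolist()); print(status.sense()['ft_force'].round(1),status.sense()['ee_pos'])
```

```text
in tin 55 px 173 175 187 205 [0.489 0.308 0.053]
good 176 px 378 393 219 239 [ 0.388 -0.287  0.05 ]
[235, 236, 237, 238, 239, 270, 271, 272, 273]
[-0.6  0.7 -0.3] [0.34290739 0.32800786 0.17715308]
```

```bash
python3 -c "
from h import *
print(ctrl.job_done())"
```

```text
the job is handed in; nothing more can be done
None
```

The job is handed in, result not reported: the swollen pack was gauged at about 9 N of jaw force and set down in the steel tin, the caliper is open about 85 mm, and the good pack is where it stood; I viewed 11 pictures, one over the limit of 10.

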